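# Clip a culture dish onto the holding board

## Task

Fix the petri dish on the blue holding board. Swing the red lever bar of the spring clip away from the stop posts until its jaw stays open, slide the dish along the board, flat and without lifting it, until it rests against both steel stop posts, then flick the lever back so that the jaw snaps shut on the dish. Leave the bottles and the flask standing round it undisturbed.

Things in the scene. Friction and masses are not known exactly. Their poses are not given: they have to be found in the camera images.
- clip_board: fixed blue board on the worktop, 230 mm along its x (from x = -115 to +115) by 170 mm along its y, its flat deck 14 mm above the worktop. Origin on the worktop under the board; +x points to the end that carries the clip (roughly away from the robot), z up. Two upright steel stop posts (8 mm diameter, 16 mm high above the deck) stand at x = 56, y = +-22 mm; behind them two grey cheeks (up to 36 mm above the deck, 47 mm across) carry the clip
- clip_pivot (a point): pivot axis of the clip (parallel to the board's y), at board x = 81, y = 0, 28 mm above the deck. Its frame is the board's
- clip_jaw (a joint): turning of the clip's jaw and lever (one piece) about the pivot, rad: 0 shut on the empty board, 0.27 shut on the dish, 1.3 fully open (stop). An over-centre spring drives it shut below 0.75 and open above 0.75, so it stays at either end. It grows as the lever's bar swings toward the board's +x and the jaw, on the posts' side of the pivot, rises. Moving the bar takes about 6 N from shut, 5 N from open
- lever_bar (a point): centre of the clip's red cross bar, 12 mm thick, 64 mm long along the board's y, at the end of a lever 55 mm from the pivot. The lever leans 0.6 rad from vertical toward the board's -x at joint 0, 0.7 rad toward +x at joint 1.3. The bar is free on both sides, for pushing from the -x side or pulling from behind
- dish_center (a point): centre (half-way up) of the loose petri dish with pale filling, 61 mm diameter, 60 g, its top 11 mm above the deck, slides freely, lying on the board's deck in front of the stop posts
- dish_home (a point): where the dish's centre is when it touches both stop posts: board x = 30, y = 0, 5.5 mm above the deck; when shut, the black rubber jaw pad (24 mm along y) presses on the dish 12 mm to the +x side of it. When open, the pad is 50 mm above the deck
- flask: clear conical flask with a tan filling, 66 mm across, 105 mm high; stays where it is. Origin at the centre of its foot
- dropper_bottle: small brown dropper bottle with red bulb, 38 mm across, 108 mm high; stays where it is. Origin at the centre of its foot
- white_bottle: white screw-cap bottle, 67 mm across, 128 mm high; stays where it is. Origin at the centre of its foot
- weighing: glass weighing bottle with knobbed lid, 41 mm across, 52 mm high; stays where it is. Origin at the centre of its foot
Things that resemble listed ones, but are neither listed nor needed, are in the scene too. What is shaped like the part that bears dish_center but pink or purple is not meant.

How it is judged:
On the way, in this order (a step that is already met when the one before it is completed fails the run):
1. the clip's jaw is open (value of joint clip_jaw above 1.1 rad), for 0.2 s.
2. the dish is under the open jaw, near the stop posts (value of joint clip_jaw above 0.9 rad and horizontal distance between dish_center and dish_home below 0.008 m), for 0.1 s.
At the end, for the whole second after the job is handed in: The dish lies flat on the board, its centre within 5 mm of where it touches both stop posts, at rest, with the clip's jaw shut on top of it (joint 0.15 to 0.4 rad) (horizontal distance between dish_center and dish_home below 0.005 m and z of dish_center in the frame of dish_home below 0.004 m and angle between dish_center's own z axis and vertical below 0.06 rad and value of joint clip_jaw between 0.15 and 0.4 rad and linear speed of dish below 0.01 m/s).
It fails at once if the dish is lifted off the board (by more than 12 mm) or tipped (by more than 0.3 rad) (z of dish_center in the frame of dish_home above 0.012 m or z of dish_center in the frame of dish_home below -0.009 m or angle between dish_center's own z axis and vertical above 0.3 rad).
It fails at once if a bottle or the flask is shifted by more than 20 mm (distance of any of flask, dropper_bottle, white_bottle, weighing from where it was at the start of the episode above 0.02 m).
It also fails if it takes over 54 s, if anything falls off the work surface, if the arm or the gripper's body presses on something with over 40 N, if the wrist force passes 120 N, or if a joint passes its speed limit or range.

## Robot

A 7-joint arm with a two-finger parallel gripper is mounted at the origin on a cart in front of the work surface, level with it; the furniture and walls round the work are solid. World frame = base frame: x ahead of the robot, y to its left, z up, the work surface at z = 0. Lengths are in m, angles in rad, forces in N, time in s.
With the tool pointing down it reaches from about 0.4 to 0.85 m from the base axis. Payload 4.5 kg.
Tool frame: the origin (TCP) lies midway between the tips of the shut fingers; the grasp point (between the pads) lies 19 mm behind it; z points along the fingers, y is the direction in which the jaws open and shut (so a half turn about z gives the same grasp; the last joint's range is limited). The gripper opens to 88 mm and grips with 3 to 60 N. Pads are 18 mm wide; open, the fingers measure 123 mm over their backs; the gripper's body (75 mm by 187 mm) begins 45 mm behind the grasp point.
Start: joints at [1.176, 0.689, -0.195, 1.565, 0.157, 0.902, -0.215], TCP at [0.26, -0.568, 0.239] pointing down, gripper open.
Joint ranges: [-3.01, 3.01], [-0.46, 2.08], [-1.47, 1.51], [0.13, 2.56], [-1, 4.14], [0.04, 2.09], [-2.66, 2.66]. Speed limits (rad/s): [2.57, 2.57, 3.14, 3.14, 3.14, 3.14, 3.14].

## Interface

Orientations are given as a unit quaternion [x, y, z, w].
In Python, from plant import r gives the robot as it stands. The module is installed in compiled form; this text tells all that it offers.
- The arm moves only by the shell command python3 -m jog 'ROWS' [FORCE]. ROWS is JSON, a list of rows, each an object with "translation": the shift along the tool's x, y, z in units of 40 mm (1.0 is 40 mm), a list of three; "twist": the turn about the tool's z in units of 6 degrees (1.0 is 6 degrees); "claw": the opening in per cent of the stroke, from 0 (shut) to 100 (fully open). A call has 1 to 20 rows; each row shifts and turns the commanded pose from where the row before left it, along the tool's axes as they then stand; what a row does not reach is not made up. A row lasts 1/12 s, in which the tool goes at most 41.7 mm and 7.16 degrees, less where a joint would pass 70% of its speed; a pose out of reach is approached as far as the arm can. A call is refused whole if a number of a shift passes 1 or a number of a turn 1, either way. A call with a gripper value outside its range is refused whole. The fingers move at their own pace and stop on an object; FORCE is the grip in N (left out, the last holds). Time passes only in rows, so rows that do not move let the fingers close. It gives the time, the measured TCP pose, the force and the opening at its end, in the units of the state.
- r.get_state(): the state, without advancing time (a new reading comes with each control period).
- r.snapshot(name): name is "side" or "top" or "wrist"; returns a dict with "img" (384x512x3 uint8, red, green, blue), "fx", "fy", "cx", "cy" (pixels), "dist_coeffs" ([k1, k2, p1, p2, k3] as OpenCV has them; the pictures are not rectified), "origin" and "rotation" of the camera in the world; the wrist camera has in their place "T_tool_cam" (4x4, takes a point from camera to tool coordinates, whose origin is the TCP and whose axes are the flange's). Camera axes: x right, y up, looking along -z (the intrinsics and any distortion apply to the point x, -y, -z); pixel columns grow to the right and rows downward; lengths in m; the calibration is good to about 2 mm. A picture is of the moment at which its call begins: read the wrist's pose just before it. There is no depth.
- r.finish_job(): hands the job in, once; it reports no verdict.
Trained networks look in the newest picture that a camera, given by its name, has taken for a name from the list of things; names that differ only in an ending like _2 or _b are one class to them, and where a whole thing is asked for, a point or a joint stands for the part that bears it (a point fixed in the world has none). Each returns a list of dicts, best first, with "confidence" (0 to 1); they miss things now and then, are a little off and sometimes report something else, mostly with a low value. They report only what shows in the picture. A call takes as long as a camera call. They do not tell look-alikes from the thing itself.
- r.spot_in(label, camera): "rect" ([left, top, right, bottom] in pixels, round what is visible of it).
- r.spot_point(label, camera): "location" ([row, column] in pixels: a listed point, or the origin of a listed thing).
The state is a dict: "clock": time; "q": joint angles; "qd": joint speeds; "joint_torque": joint torques, N m; "tool_pos": TCP position; "eef_rot": TCP orientation; "contact_force": force on the tool from outside, world axes, zero at the start; "moment": the same for the moment, N m; "opening": opening from 0.0 (shut) to 1.0 (fully open).
Only numpy, scipy, OpenCV 4.12 (cv2) and the standard library are available. Lean on these libraries where they do the work, as an engineer would, in place of code of your own. Each camera call takes 0.05 s, during which the arm holds its last target. There are 200 camera calls.

## Working session

There is one attempt and no reset: what is moved stays moved. The work goes in short steps, Python scripts to look and compute and a shell command to move; the robot and the scene stay as the last step left them, time stands still between calls to the robot, and variables do not carry over. Pictures are saved under pics/ and viewed, about 8 in all and at most 12, crops included, and the job is handed in when it is done.

```bash
mkdir -p pics; cat > h.py <<'E'
import numpy as np, cv2
from plant import r
from scipy.spatial.transform import Rotation as R
def ray(s,row,col):
    K=np.array([[s['fx'],0,s['cx']],[0,s['fy'],s['cy']],[0,0,1]])
    p=cv2.undistortPoints(np.array([[[col,row]]],float),K,np.array(s['dist_coeffs']))[0,0]
    d=np.array(s['rotation'])@np.array([p[0],-p[1],-1]); return np.array(s['origin']),d
def atz(s,row,col,z):
    o,d=ray(s,row,col); return o+d*(z-o[2])/d[2]
def proj(s,P):
    K=np.array([[s['fx'],0,s['cx']],[0,s['fy'],s['cy']],[0,0,1]])
    c=np.array(s['rotation']).T@(np.array(P)-np.array(s['origin'])); c=c*[1,-1,-1]
    return cv2.projectPoints(c.reshape(1,1,3),np.zeros(3),np.zeros(3),K,np.array(s['dist_coeffs']))[0][0,0]
def snap(n):
    s=r.snapshot(n)
    if n=='wrist':
        st=r.get_state(); T=np.eye(4); T[:3,:3]=R.from_quat(st['eef_rot']).as_matrix(); T[:3,3]=st['tool_pos']
        M=T@np.array(s['T_tool_cam']); s['origin']=M[:3,3]; s['rotation']=M[:3,:3]
    return s
E
python3 - <<'E'
from h import *
st=r.get_state(); print(st['clock'],st['tool_pos'],st['eef_rot'])
print(R.from_quat(st['eef_rot']).as_matrix().round(2))
Z={'clip_board':0,'clip_pivot':.042,'lever_bar':.087,'dish_center':.0195,'dish_home':.0195,'flask':0,'dropper_bottle':0,'white_bottle':0,'weighing':0}
ims=[]
for n in ('top','side'):
    s=snap(n); cv2.imwrite(f'pics/{n}0.png',s['img'][:,:,::-1]); print(n,np.round(s['origin'],2))
    for l,z in Z.items():
        print(l,[(np.round(x['location']).tolist(),round(x['confidence'],2),atz(s,*x['location'],z)[:2].round(3).tolist()) for x in r.spot_point(l,n)[:3]])
E
```

```text
0.0 [ 0.25956177 -0.56784642  0.23789363] [ 9.77091141e-01  2.12819225e-01 -2.66564651e-04 -8.99516883e-04]
[[ 0.91  0.42 -0.  ]
 [ 0.42 -0.91  0.  ]
 [-0.   -0.   -1.  ]]
top [0.34 0.08 1.42]Traceback (most recent call last):
  File "<stdin>", line 9, in <module>
  File "h.py", line 9, in atz
    o,d=ray(s,row,col); return o+d*(z-o[2])/d[2]
        ~~~^^^^^^^^^^^
  File "h.py", line 7, in ray
    d=np.array(s['rotation'])@np.array([p[0],-p[1],-1]); return np.array(s['origin']),d
      ~~~~~~~~~~~~~~~~~~~~~~~^~~~~~~~~~~~~~~~~~~~~~~~~~
ValueError: matmul: Input operand 1 has a mismatch in its core dimension 0, with gufunc signature (n?,k),(k,m?)->(n?,m?) (size 3 is different from 4)
```

View pics/top0.png

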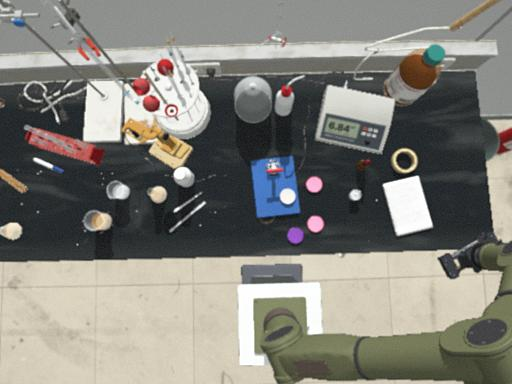

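The top view shows the blue board at about col 275, row 187, with the clip at (275,167) and a pale dish at (288,197). Pink and purple look-alikes lie off the board. The camera rotation is a quaternion, so I'll fix that in the helper.

```bash
cat >> h.py <<'E'
_snap=snap
def snap(n):
    s=_snap(n); q=np.array(s['rotation'])
    if q.shape==(4,): s['rotation']=R.from_quat(q).as_matrix()
    return s
E
python3 - <<'E'
from h import *
Z={'clip_board':0,'clip_pivot':.042,'lever_bar':.087,'dish_center':.0195,'dish_home':.0195,'flask':0,'dropper_bottle':0,'white_bottle':0,'weighing':0}
for n in ('top','side'):
    s=snap(n); cv2.imwrite(f'pics/{n}0.png',s['img'][:,:,::-1]); print(n,np.round(s['origin'],2),s['rotation'].round(2).tolist(),s['fx'])
    for l,z in Z.items():
        print(l,[(np.round(x['location']).tolist(),round(x['confidence'],2),atz(s,*x['location'],z)[:2].round(3).tolist()) for x in r.spot_point(l,n)[:3]])
    if n=='top': cv2.imwrite('pics/top0c.png',cv2.resize(s['img'][130:260,210:360,::-1],None,fx=5,fy=4.5,interpolation=3))
E
```

```text
top [0.34 0.08 1.42] [[-0.03, 0.99, -0.13], [-1.0, -0.03, 0.0], [-0.0, 0.13, 0.99]] 359.05161486609825
clip_board [([184.0, 278.0], 0.6, [0.541, -0.013])]
clip_pivot [([162.0, 273.0], 0.59, [0.62, 0.007]), ([194.0, 354.0], 0.53, [0.488, -0.304])]
lever_bar [([167.0, 275.0], 0.64, [0.592, 0.003])]
dish_center [([235.0, 293.0], 0.78, [0.335, -0.064]), ([185.0, 314.0], 0.77, [0.531, -0.152]), ([195.0, 288.0], 0.67, [0.492, -0.047])]
dish_home [([179.0, 272.0], 0.68, [0.56, 0.011])]
flask [([195.0, 159.0], 0.5, [0.509, 0.465]), ([196.0, 288.0], 0.18, [0.493, -0.049])]
dropper_bottle [([163.0, 360.0], 0.64, [0.619, -0.346]), ([176.0, 274.0], 0.38, [0.574, 0.004])]
white_bottle [([177.0, 189.0], 0.77, [0.579, 0.345])]
weighing [([195.0, 352.0], 0.69, [0.487, -0.305])]
side [ 0.4  -1.03  1.04] [[1.0, 0.02, -0.05], [-0.05, 0.66, -0.75], [0.02, 0.75, 0.66]] 499.52778562576924
clip_board [([218.0, 279.0], 0.8, [0.539, 0.01])]
clip_pivot [([207.0, 305.0], 0.92, [0.612, 0.011]), ([321.0, 315.0], 0.34, [0.589, -0.379])]
lever_bar [([198.0, 297.0], 0.71, [0.586, -0.002])]
dish_center [([264.0, 228.0], 0.85, [0.386, -0.177]), ([260.0, 285.0], 0.78, [0.54, -0.17]), ([228.0, 266.0], 0.67, [0.496, -0.049])]
dish_home [([216.0, 291.0], 0.67, [0.573, -0.005])]
flask [([130.0, 264.0], 0.77, [0.524, 0.463]), ([217.0, 278.0], 0.62, [0.536, 0.013])]
dropper_bottle []
white_bottle [([147.0, 277.0], 0.84, [0.561, 0.359]), ([130.0, 263.0], 0.63, [0.519, 0.463])]
weighing [([309.0, 268.0], 0.55, [0.485, -0.309])]
```

View pics/side0.png

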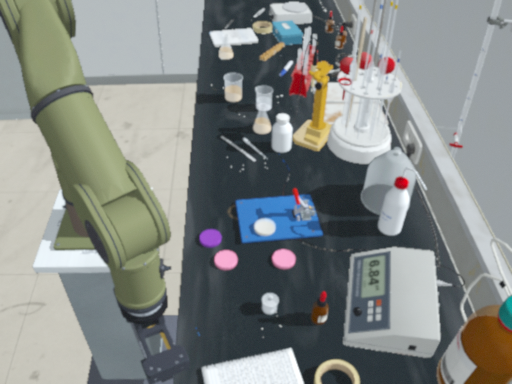

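View pics/top0c.png

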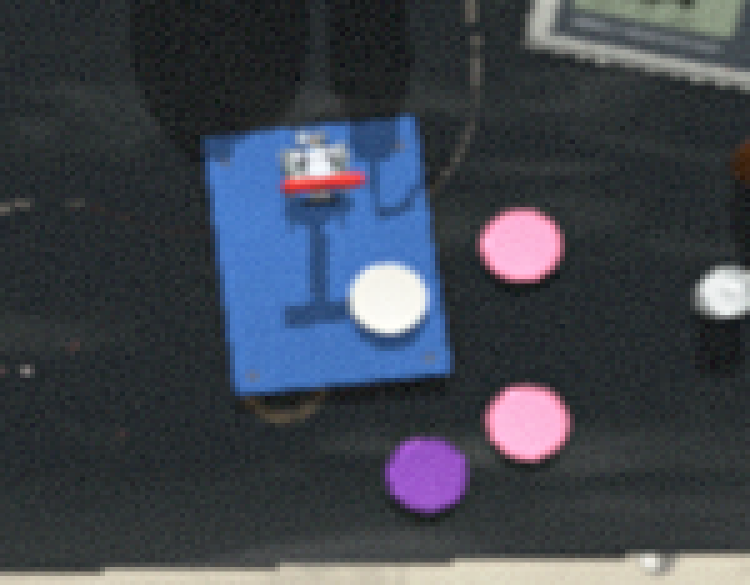

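Things that could be taken for the dish, as (col,row) in the top view: pale (288,196), pink (314,185), pink (315,224), purple (295,236). I choose the pale one on the board, and the close crop confirms it. Next I'll measure the board, dish and bar poses.

```bash
python3 - <<'E'
from h import *
for n in ('top','side'):
    s=snap(n); hsv=cv2.cvtColor(s['img'],cv2.COLOR_RGB2HSV)
    box=(slice(140,230),slice(240,310)) if n=='top' else (slice(185,250),slice(225,330))
    m=np.zeros(hsv.shape[:2],np.uint8); m[box]=cv2.inRange(hsv,(100,110,60),(125,255,255))[box]
    c=max(cv2.findContours(cv2.morphologyEx(m,cv2.MORPH_CLOSE,np.ones((9,9))),0,1)[0],key=cv2.contourArea)
    P=np.array([atz(s,v,u,.014)[:2] for u,v in c[:,0]+0.0]).astype(np.float32)
    (cx,cy),wh,a=cv2.minAreaRect(P); print(n,'board',round(cx,4),round(cy,4),np.round(wh,4),round(a,2))
    w=np.zeros_like(m); w[box]=cv2.inRange(hsv,(0,0,170),(60,60,255))[box]
    for k in cv2.findContours(w,0,1)[0]:
        if cv2.contourArea(k)>40:
            M=cv2.moments(k); print(' white',M['m00'],M['m10']/M['m00'],M['m01']/M['m00'],atz(s,M['m01']/M['m00'],M['m10']/M['m00'],.024).round(4))
    rd=np.zeros_like(m); rd[box]=(cv2.inRange(hsv,(0,120,90),(8,255,255))|cv2.inRange(hsv,(172,120,90),(180,255,255)))[box]
    v,u=np.nonzero(rd); print(' red',u.mean(),v.mean(),u.min(),u.max(),v.min(),v.max(),atz(s,v.mean(),u.mean(),.09).round(4))
s=snap('side')
for v,u in ((232,390),(208,380),(200,365)): print(atz(s,v,u,0).round(3))
E
```

```text
top board 0.5311 0.0021 [0.2365 0.1782] 4.96
 white 128.5 287.02594033722437 196.0817120622568 [ 0.4885 -0.0446  0.024 ]
 red 274.02777777777777 170.30555555555554 267 281 169 172 [0.5801 0.0064 0.09  ]
side board 0.5327 -0.0004 [0.2372 0.1871] 4.82
 white 117.5 264.2921985815603 228.07801418439715 [ 0.4907 -0.0542  0.024 ]
 red 295.7258064516129 193.96774193548387 292 299 188 203 [0.5825 0.0134 0.09  ]
[ 0.858 -0.061  0.   ]
[0.852 0.041 0.   ]
[0.813 0.078 0.   ]
```

```bash
cat >> h.py <<'E'
YAW=np.radians(4.9); BC=np.array([.532,.001])
def plan(bx=None,by=None,z=None):
    st=r.get_state(); M=R.from_quat(st['eef_rot']).as_matrix(); p=np.array(st['tool_pos'])
    x=M[:2,0]; yaw=np.arctan2(x[1],x[0]); c,s=np.cos(YAW),np.sin(YAW)
    b=np.array([[c,s],[-s,c]])@(p[:2]-BC)
    print('t',round(st['clock'],2),'board mm',(b*1000).round(1),'z',(p[2]*1000).round(1),'twist units',round(np.degrees(yaw-YAW)/6,3),'F',np.round(st['contact_force'],1),'open',round(st['opening'],2))
    if bx is not None:
        w=np.array([[c,-s],[s,c]])@np.array([bx,by])/1000+BC
        print('tool units',(M.T@(np.array([*w,z/1000])-p)/.04).round(2))
E
python3 -m jog '[{"translation":[0,0,0],"twist":0.82,"claw":0},{"translation":[0,0,0],"twist":0.82,"claw":0},{"translation":[0,0,0],"twist":0.82,"claw":0},{"translation":[0,0,0],"twist":0.82,"claw":0},{"translation":[0,0,0],"twist":0,"claw":0}]' 20
python3 -c "
from h import *
plan(22,0,160)"
```

```text
clock: 1.67
tool_pos: [0.2601, -0.5684, 0.2388]
eef_rot: [0.999, 0.042, -0.0, 0.0]
contact_force: [-0.2, 1.0, -0.1]
opening: 0.645
t 1.67 board mm [-319.6 -544.1] z 238.8 twist units -0.021 F [-0.2  1.  -0.1] open 0.64
tool units [  8.51 -13.62   1.96]
```

```bash
python3 -m jog '[{"translation":[0.53,-0.85,0],"twist":0,"claw":0},{"translation":[0.53,-0.85,0],"twist":0,"claw":0},{"translation":[0.53,-0.85,0],"twist":0,"claw":0},{"translation":[0.53,-0.85,0],"twist":0,"claw":0},{"translation":[0.53,-0.85,0],"twist":0,"claw":0},{"translation":[0.53,-0.85,0],"twist":0,"claw":0},{"translation":[0.53,-0.85,0],"twist":0,"claw":0},{"translation":[0.53,-0.85,0],"twist":0,"claw":0},{"translation":[0.53,-0.85,0],"twist":0,"claw":0},{"translation":[0.53,-0.85,0],"twist":0,"claw":0},{"translation":[0.53,-0.85,0],"twist":0,"claw":0},{"translation":[0.53,-0.85,0],"twist":0,"claw":0},{"translation":[0.53,-0.85,0],"twist":0,"claw":0},{"translation":[0.53,-0.85,0],"twist":0,"claw":0},{"translation":[0.53,-0.85,0],"twist":0,"claw":0},{"translation":[0.53,-0.85,0],"twist":0,"claw":0},{"translation":[0,0,0.3],"twist":0,"claw":0},{"translation":[0,0,0],"twist":0,"claw":0}]'
python3 - <<'E'
from h import *
plan(22,0,160)
s=snap('wrist'); cv2.imwrite('pics/w1.png',s['img'][:,:,::-1])
for l,z in (('dish_center',.0195),('lever_bar',.087),('clip_pivot',.042),('clip_board',0),('dish_home',.0195)):
    for x in r.spot_point(l,'wrist')[:2]:
        p=atz(s,*x['location'],z)[:2]; c,q=np.cos(YAW),np.sin(YAW)
        print(l,np.round(x['location']),x['confidence'],((np.array([[c,q],[-q,c]])@(p-BC))*1000).round(1))
E
```

```text
clock: 3.17
tool_pos: [0.5515, 0.0063, 0.2253]
eef_rot: [0.999, 0.047, -0.001, -0.001]
contact_force: [-0.2, -1.0, -0.6]
opening: 0.001
t 3.17 board mm [19.9  3.6] z 225.3 twist units 0.082 F [-0.2 -1.  -0.6] open 0.0
tool units [0.05 0.09 1.63]
dish_center [215. 285.] 0.81 [-48.  -41.4]
dish_center [190. 367.] 0.65 [ -10.6 -152.9]
lever_bar [156. 256.] 0.71 [45.9  0. ]
clip_pivot [121. 261.] 0.94 [81.3 -5.4]
clip_board [154. 257.] 0.25 [35.7 -0.8]
dish_home [160. 258.] 0.7 [29.5 -2.2]
```

View pics/w1.png

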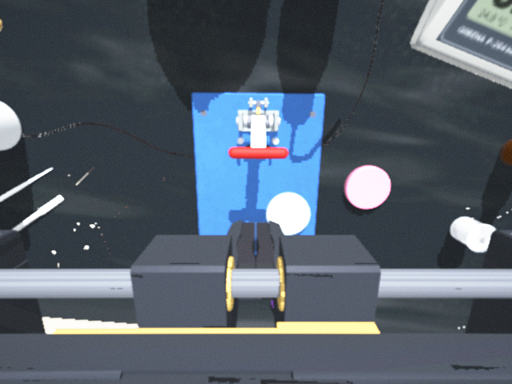

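The wrist view shows the bar at (258,153), the stop posts and cheeks behind it, and the pale dish at (288,213), which all agrees with the board frame. Now down, then push the lever.

```bash
python3 -m jog '[{"translation":[0,0.09,0.8],"twist":0.08,"claw":0},{"translation":[0,0,0.8],"twist":0,"claw":0},{"translation":[0,0,0.8],"twist":0,"claw":0},{"translation":[0,0,0.8],"twist":0,"claw":0},{"translation":[0,0,0.45],"twist":0,"claw":0},{"translation":[0,0,0],"twist":0,"claw":0},{"translation":[0.25,0,0],"twist":0,"claw":0},{"translation":[0.25,0,0],"twist":0,"claw":0},{"translation":[0.25,0,0],"twist":0,"claw":0},{"translation":[0.25,0,0],"twist":0,"claw":0},{"translation":[0.25,0,0],"twist":0,"claw":0},{"translation":[0.25,0,0],"twist":0,"claw":0},{"translation":[0,0,0],"twist":0,"claw":0}]'
python3 -c "
from h import *
plan(80,0,78)"
```

```text
clock: 4.55
tool_pos: [0.6144, 0.0031, 0.0828]
eef_rot: [0.999, 0.038, 0.003, 0.0]
contact_force: [0.9, 0.6, 1.0]
opening: 0.007
t 4.55 board mm [82.3 -5. ] z 82.8 twist units -0.09 F [0.9 0.6 1. ] open 0.01
tool units [-0.06 -0.12  0.12]
```

```bash
python3 -m jog '[{"translation":[0,0,-0.8],"twist":0,"claw":0},{"translation":[-0.2,0,-0.8],"twist":0,"claw":0},{"translation":[-0.8,0,-0.5],"twist":0,"claw":0},{"translation":[-0.8,0,0],"twist":0,"claw":50},{"translation":[-0.5,0,0],"twist":0,"claw":50},{"translation":[0,0,0],"twist":0,"claw":50},{"translation":[0,0,0],"twist":0,"claw":50}]'
python3 - <<'E'
from h import *
plan()
s=snap('side'); cv2.imwrite('pics/s2.png',cv2.resize(s['img'][170:260,220:350,::-1],None,fx=6,fy=6,interpolation=3))
s=snap('wrist'); cv2.imwrite('pics/w2.png',s['img'][:,:,::-1])
for l,z in (('dish_center',.0195),('lever_bar',.084),('clip_pivot',.042),('dish_home',.0195)):
    for x in r.spot_point(l,'wrist')[:2]:
        p=atz(s,*x['location'],z)[:2]; c,q=np.cos(YAW),np.sin(YAW)
        print(l,np.round(x['location']),x['confidence'],((np.array([[c,q],[-q,c]])@(p-BC))*1000).round(1))
E
```

```text
clock: 5.13
tool_pos: [0.5194, -0.0041, 0.1661]
eef_rot: [0.999, 0.038, 0.001, 0.0]
contact_force: [0.8, 1.0, 0.1]
opening: 0.284
t 5.13 board mm [-12.9  -4. ] z 166.1 twist units -0.089 F [0.8 1.  0.1] open 0.28
dish_center [314. 295.] 0.94 [-191.6  -54. ]
dish_center [177. 386.] 0.78 [  -9.5 -149.6]
lever_bar [ 33. 247.] 0.78 [118.9   1.9]
clip_pivot [ 90. 249.] 0.57 [81.7  1.8]
clip_pivot [164. 247.] 0.45 [10.4  4.7]
dish_home [140. 249.] 0.96 [32.7  2.9]
```

View pics/s2.png

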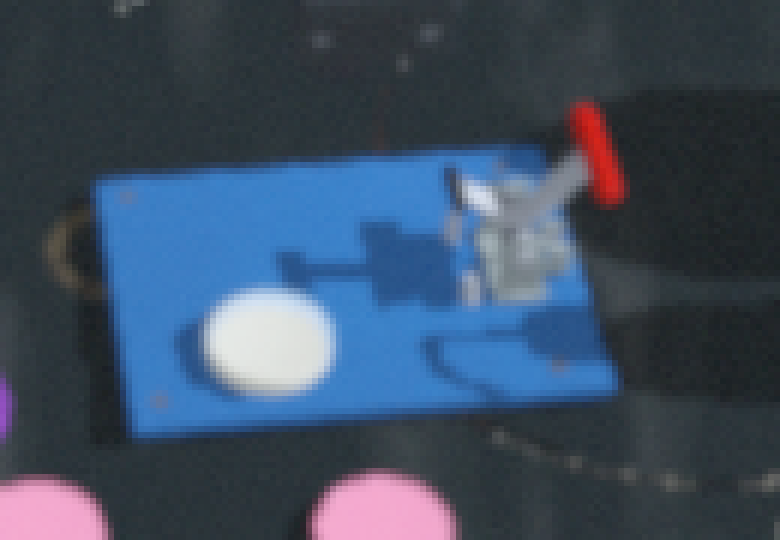

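View pics/w2.png

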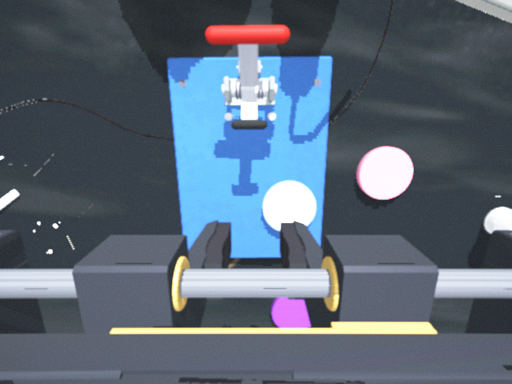

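The jaw is open: the bar now sits at board x≈118, seen at (247,33), and the jaw pad is raised at (249,124). Next I turn the gripper 29° so its two fingers nest behind the dish.

```bash
python3 -m jog '[{"translation":[-0.5,0.3,0],"twist":-1,"claw":45},{"translation":[-0.5,0.3,0],"twist":-1,"claw":45},{"translation":[-0.5,0.3,0],"twist":-1,"claw":45},{"translation":[-0.5,0.3,0],"twist":-1,"claw":45},{"translation":[0,0,0],"twist":-1,"claw":45},{"translation":[0,0,0],"twist":0,"claw":45},{"translation":[0,0,0],"twist":0,"claw":45}]'
python3 - <<'E'
from h import *
plan(-88,-66,18)
s=snap('wrist')
for x in r.spot_point('dish_center','wrist')[:3]:
        p=atz(s,*x['location'],.0195)[:2]; c,q=np.cos(YAW),np.sin(YAW)
        print(np.round(x['location']),x['confidence'],((np.array([[c,q],[-q,c]])@(p-BC))*1000).round(1))
E
```

```text
clock: 6.02
tool_pos: [0.4545, -0.0682, 0.1647]
eef_rot: [0.956, 0.294, 0.001, -0.0]
contact_force: [0.1, 0.2, 0.1]
opening: 0.45
t 6.02 board mm [-83.1 -62.3] z 164.7 twist units 4.889 F [0.1 0.2 0.1] open 0.45
tool units [-0.16  0.02  3.67]
[257. 274.] 0.87 [-156.  -129.9]
[161. 359.] 0.75 [  -8.6 -151.4]
[140. 255.] 0.61 [-45.4 -40.2]
```

```bash
python3 -m jog '[{"translation":[-0.16,0,0.7],"twist":0,"claw":45},{"translation":[0,0,0.8],"twist":0,"claw":45},{"translation":[0,0,0.8],"twist":0,"claw":45},{"translation":[0,0,0.8],"twist":0,"claw":45},{"translation":[0,0,0.4],"twist":0,"claw":45},{"translation":[0,0,0.15],"twist":0,"claw":45},{"translation":[0,0,0],"twist":0,"claw":45},{"translation":[0,0,0],"twist":0,"claw":45}]'
python3 - <<'E'
from h import *
plan(2,-15.5,18)
s=snap('wrist'); cv2.imwrite('pics/w3.png',s['img'][:,:,::-1])
E
```

```text
clock: 6.78
tool_pos: [0.4515, -0.0717, 0.0204]
eef_rot: [0.955, 0.296, -0.002, -0.001]
contact_force: [-0.2, 0.1, -0.8]
opening: 0.446
t 6.78 board mm [-86.4 -65.6] z 20.4 twist units 4.926 F [-0.2  0.1 -0.8] open 0.45
tool units [2.54 0.   0.05]
```

View pics/w3.png

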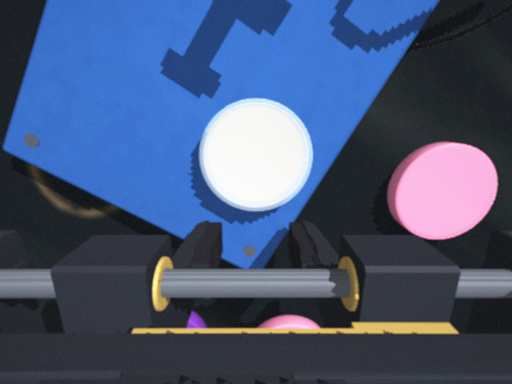

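The dish is centred (col 256) between the finger tips (cols 220 to 292). I push along tool x.

```bash
python3 -m jog '[{"translation":[0.1,0,0.05],"twist":0,"claw":45},{"translation":[0.1,0,0],"twist":0,"claw":45},{"translation":[0.15,0,0],"twist":0,"claw":45},{"translation":[0.15,0,0],"twist":0,"claw":45},{"translation":[0.15,0,0],"twist":0,"claw":45},{"translation":[0.15,0,0],"twist":0,"claw":45},{"translation":[0.15,0,0],"twist":0,"claw":45},{"translation":[0.15,0,0],"twist":0,"claw":45},{"translation":[0.15,0,0],"twist":0,"claw":45},{"translation":[0.15,0,0],"twist":0,"claw":45},{"translation":[0.15,0,0],"twist":0,"claw":45},{"translation":[0.15,0,0],"twist":0,"claw":45},{"translation":[0.15,0,0],"twist":0,"claw":45},{"translation":[0.15,0,0],"twist":0,"claw":45},{"translation":[0.1,0,0],"twist":0,"claw":45},{"translation":[0,0,0],"twist":0,"claw":45},{"translation":[0,0,0],"twist":0,"claw":45}]'
python3 - <<'E'
from h import *
plan(2,-15.5,18)
s=snap('wrist'); cv2.imwrite('pics/w4.png',s['img'][:,:,::-1])
for x in r.spot_point('dish_center','wrist')[:3]:
        p=atz(s,*x['location'],.0195)[:2]; c,q=np.cos(YAW),np.sin(YAW)
        print(np.round(x['location']),x['confidence'],((np.array([[c,q],[-q,c]])@(p-BC))*1000).round(1))
E
```

```text
clock: 8.25
tool_pos: [0.5205, -0.0247, 0.0184]
eef_rot: [0.955, 0.296, -0.002, -0.001]
contact_force: [-0.2, -0.2, -0.5]
opening: 0.454
t 8.25 board mm [-13.7 -24.6] z 18.4 twist units 4.921 F [-0.2 -0.2 -0.5] open 0.45
tool units [ 0.45 -0.    0.01]
[183. 253.] 0.92 [14.5 -7.1]
```

View pics/w4.png

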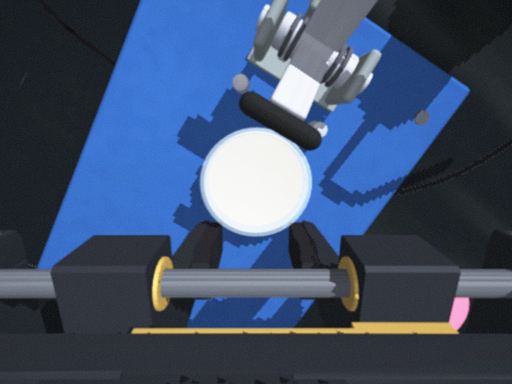

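The dish at (256,182) is nested in the fingers, about 17 mm short of home, and the pad overhangs it. I push the rest in gently.

```bash
python3 -m jog '[{"translation":[0.1,0,0],"twist":0,"claw":45},{"translation":[0.1,0,0],"twist":0,"claw":45},{"translation":[0.08,0,0],"twist":0,"claw":45},{"translation":[0.06,0,0],"twist":0,"claw":45},{"translation":[0.05,0,0],"twist":0,"claw":45},{"translation":[0.04,0,0],"twist":0,"claw":45},{"translation":[0,0,0],"twist":0,"claw":45},{"translation":[0,0,0],"twist":0,"claw":45}]'
python3 - <<'E'
from h import *
plan(2,-15.5,18)
s=snap('wrist'); cv2.imwrite('pics/w5.png',s['img'][:,:,::-1])
for x in r.spot_point('dish_center','wrist')[:3]:
        p=atz(s,*x['location'],.0195)[:2]; c,q=np.cos(YAW),np.sin(YAW)
        print(np.round(x['location']),x['confidence'],((np.array([[c,q],[-q,c]])@(p-BC))*1000).round(1))
E
```

```text
clock: 9.02
tool_pos: [0.5344, -0.0151, 0.0184]
eef_rot: [0.955, 0.296, -0.002, -0.001]
contact_force: [-0.6, 0.2, 0.1]
opening: 0.449
t 9.02 board mm [  1.1 -16.3] z 18.4 twist units 4.919 F [-0.6  0.2  0.1] open 0.45
tool units [ 0.03 -0.01  0.01]
[184. 255.] 0.72 [29.5 -0.1]
```

Still no contact force, so I continue in small steps until the dish meets the posts.

```bash
python3 -m jog '[{"translation":[0.03,0,0],"twist":0,"claw":45},{"translation":[0.03,0,0],"twist":0,"claw":45},{"translation":[0,0,0],"twist":0,"claw":45}]'
python3 -m jog '[{"translation":[0.03,0,0],"twist":0,"claw":45},{"translation":[0,0,0],"twist":0,"claw":45}]'
python3 -m jog '[{"translation":[0.03,0,0],"twist":0,"claw":45},{"translation":[0,0,0],"twist":0,"claw":45}]'
python3 - <<'E'
from h import *
plan()
s=snap('wrist'); cv2.imwrite('pics/w6.png',s['img'][:,:,::-1])
E
```

```text
clock: 9.37
tool_pos: [0.5359, -0.0138, 0.0183]
eef_rot: [0.955, 0.296, -0.003, -0.001]
contact_force: [-0.2, -0.0, 1.2]
opening: 0.448
clock: 9.53
tool_pos: [0.5368, -0.013, 0.0183]
eef_rot: [0.955, 0.296, -0.003, -0.001]
contact_force: [-2.4, -0.0, -0.3]
opening: 0.449
clock: 9.7
tool_pos: [0.5372, -0.0128, 0.0182]
eef_rot: [0.955, 0.296, -0.003, -0.001]
contact_force: [-3.8, -0.4, 1.5]
opening: 0.452
t 9.7 board mm [  4.  -14.2] z 18.2 twist units 4.919 F [-3.8 -0.4  1.5] open 0.45
```

View pics/w6.png

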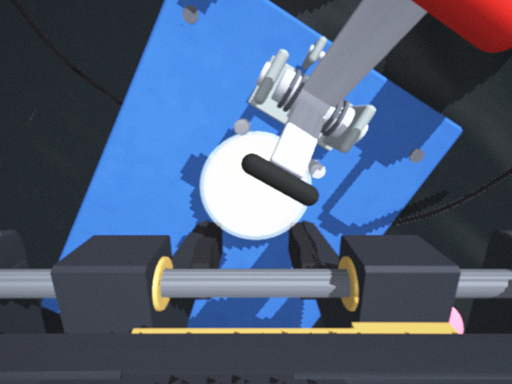

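Contact force is 3.8 N, almost exactly along the board's −x, and the dish touches both posts at (242,127) and (318,170). Now back off, rise, straighten and go behind the bar.

```bash
python3 -m jog '[{"translation":[-0.2,0,0],"twist":0,"claw":45},{"translation":[-0.6,0,0],"twist":0,"claw":45},{"translation":[-0.6,0,-0.5],"twist":0,"claw":45},{"translation":[0,0,-0.9],"twist":0,"claw":45},{"translation":[0,0,-0.9],"twist":0,"claw":0},{"translation":[0,0,-0.9],"twist":0,"claw":0},{"translation":[0,0,-0.9],"twist":0.98,"claw":0},{"translation":[0,0,0],"twist":0.98,"claw":0},{"translation":[0,0,0],"twist":0.98,"claw":0},{"translation":[0,0,0],"twist":0.98,"claw":0},{"translation":[0,0,0],"twist":0.98,"claw":0},{"translation":[0,0,0],"twist":0,"claw":0}]'
python3 -c "
from h import *
plan(150,0,180)"
```

```text
clock: 10.75
tool_pos: [0.4938, -0.0446, 0.1831]
eef_rot: [0.999, 0.042, -0.001, -0.0]
contact_force: [0.6, 0.5, -0.0]
opening: 0.005
t 10.75 board mm [-41.9 -42.1] z 183.1 twist units -0.01 F [ 0.6  0.5 -0. ] open 0.0
tool units [ 4.8  -1.06  0.07]
```

```bash
python3 -m jog '[{"translation":[0.8,-0.17,0],"twist":0,"claw":0},{"translation":[0.8,-0.17,0],"twist":0,"claw":0},{"translation":[0.8,-0.17,0],"twist":0,"claw":0},{"translation":[0.8,-0.17,0],"twist":0,"claw":0},{"translation":[0.8,-0.17,0],"twist":0,"claw":0},{"translation":[0.8,-0.21,0],"twist":0,"claw":0},{"translation":[0,0,0],"twist":0,"claw":0},{"translation":[0,0,0],"twist":0,"claw":0}]'
python3 - <<'E'
from h import *
plan(150,0,78)
s=snap('wrist')
for n in ('side','top'):
    s=snap(n); 
    for l,z in (('dish_center',.0195),('lever_bar',.084),):
      for x in r.spot_point(l,n)[:4]:
        p=atz(s,*x['location'],z)[:2]; c,q=np.cos(YAW),np.sin(YAW)
        print(l,np.round(x['location']),x['confidence'],((np.array([[c,q],[-q,c]])@(p-BC))*1000).round(1))
s=snap('side'); cv2.imwrite('pics/s7.png',cv2.resize(s['img'][110:260,220:420,::-1],None,fx=4,fy=4,interpolation=3))
E
```

```text
clock: 11.42
tool_pos: [0.6815, 0.0156, 0.1811]
eef_rot: [0.999, 0.045, -0.002, -0.001]
contact_force: [0.2, -0.3, -0.8]
opening: 0.005
t 11.42 board mm [150.2   1.8] z 181.1 twist units 0.048 F [ 0.2 -0.3 -0.8] open 0.01
tool units [0.   0.05 2.58]
dish_center [214. 289.] 0.82 [36.3  1.8]
dish_center [238. 210.] 0.76 [-199.4  -69.3]
dish_center [257. 281.] 0.67 [ -15.9 -160.1]
dish_center [259. 227.] 0.58 [-159.7 -147.3]
lever_bar [197. 320.] 0.79 [120.2  -5.9]
dish_center [178. 276.] 0.72 [30.8 -9.9]
lever_bar [185. 276.] 0.7 [-5.6 -0. ]
lever_bar [152. 273.] 0.61 [120.3  -2.2]
```

View pics/s7.png

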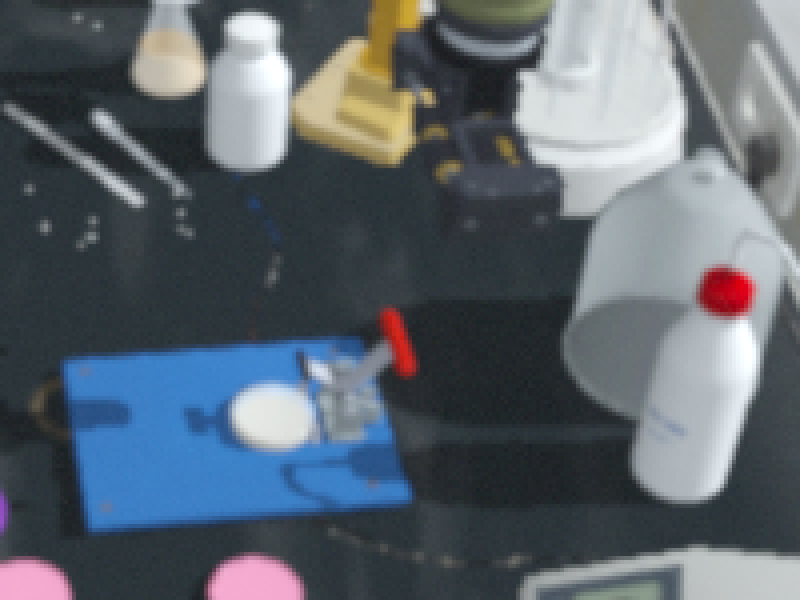

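The dish sits against the posts, and the bottles are well clear of the gripper. Descend behind the bar and pull.

```bash
python3 -m jog '[{"translation":[0,0.05,0.7],"twist":0.05,"claw":0},{"translation":[0,0,0.8],"twist":0,"claw":0},{"translation":[0,0,0.7],"twist":0,"claw":0},{"translation":[0,0,0.35],"twist":0,"claw":0},{"translation":[0,0,0],"twist":0,"claw":0},{"translation":[-0.25,0,0],"twist":0,"claw":0},{"translation":[-0.25,0,0],"twist":0,"claw":0},{"translation":[-0.25,0,0],"twist":0,"claw":0},{"translation":[-0.25,0,0],"twist":0,"claw":0},{"translation":[-0.25,0,0],"twist":0,"claw":0},{"translation":[-0.15,0,0],"twist":0,"claw":0},{"translation":[0,0,0],"twist":0,"claw":0}]'
python3 -c "
from h import *
plan(95,0,78)"
```

```text
clock: 12.82
tool_pos: [0.6237, 0.008, 0.0817]
eef_rot: [0.999, 0.041, -0.002, -0.0]
contact_force: [-0.1, 0.4, 0.4]
opening: 0.003
t 12.82 board mm [92.  -0.8] z 81.7 twist units -0.031 F [-0.1  0.4  0.4] open 0.0
tool units [ 0.08 -0.02  0.09]
```

```bash
python3 -m jog '[{"translation":[0.2,0,-0.5],"twist":0,"claw":0},{"translation":[0,0,-0.9],"twist":0,"claw":0},{"translation":[-0.3,0,-0.8],"twist":0,"claw":0},{"translation":[-0.9,0,-0.3],"twist":0,"claw":0},{"translation":[-0.9,0,0],"twist":0,"claw":0},{"translation":[-0.9,0,0],"twist":0,"claw":0},{"translation":[0,0,0],"twist":0,"claw":0},{"translation":[0,0,0],"twist":0,"claw":0}]'
python3 - <<'E'
from h import *
plan()
c,q=np.cos(YAW),np.sin(YAW)
for n in ('side','wrist'):
    s=snap(n)
    for l,z in (('dish_center',.0195),('lever_bar',.093),('dish_home',.0195)):
      for x in r.spot_point(l,n)[:2]:
        p=atz(s,*x['location'],z)[:2]
        print(n,l,np.round(x['location']),x['confidence'],((np.array([[c,q],[-q,c]])@(p-BC))*1000).round(1))
    a=cv2.resize(s['img'][170:250,220:340],(600,400),interpolation=3) if n=='side' else a
    w=s['img']
cv2.imwrite('pics/f.png',np.vstack([cv2.resize(a,(450,300)),cv2.resize(w[:,:],(450,300))])[:,:,::-1])
E
```

```text
clock: 13.48
tool_pos: [0.5104, -0.0016, 0.1808]
eef_rot: [0.999, 0.041, -0.004, -0.0]
contact_force: [1.3, -0.1, 0.7]
opening: 0.004
t 13.48 board mm [-21.7  -0.7] z 180.8 twist units -0.028 F [ 1.3 -0.1  0.7] open 0.0
side dish_center [260. 226.] 0.71 [-163.7 -152.8]
side dish_center [211. 288.] 0.63 [35.6 12.1]
side lever_bar [197. 299.] 0.45 [ 56.9 -10.5]
side dish_home [216. 290.] 0.84 [35.6 -8.5]
side dish_home [132. 264.] 0.73 [ 24.2 421.2]
wrist dish_center [168. 383.] 0.94 [  -8.7 -148.9]
wrist dish_center [134. 253.] 0.81 [30.5  3. ]
wrist lever_bar [100. 251.] 0.6 [64.4  3.2]
wrist dish_home [133. 252.] 0.9 [31.8  3.2]
```

View pics/f.png

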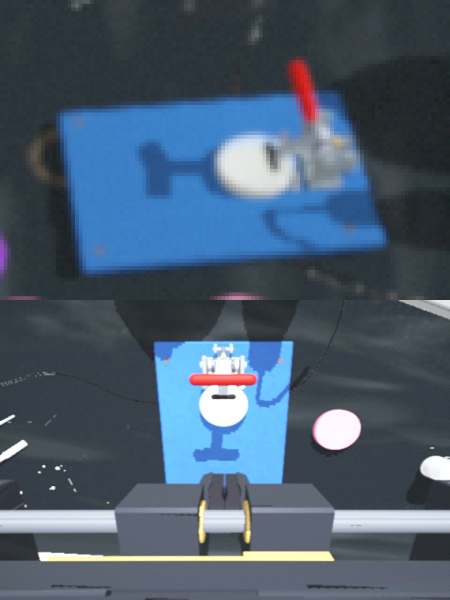

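The jaw is shut on the dish: the pad shows black on it at (222,397) of the composite. In the wrist view the dish and dish_home coincide within about 1.3 mm, and the bar is at x≈64 (63 expected for 0.27 rad).

```bash
python3 -c "
from plant import r
print(r.finish_job())"
```

```text
the job is handed in; nothing more can be done
None
```

The job is handed in at about 13.5 s on the robot's clock, of 54 s allowed, and my last pictures show the petri dish clamped at the stop posts. The system gave no verdict.

I pushed the lever bar open with the shut fingers. I then slid the pale dish flat along the board, nested behind two half-open fingers, until it met the posts. Contact force there was 3.8 N, almost straight along the board's −x, which means both posts took it. Finally I pulled the bar back from behind so the jaw snapped shut.

**Last checks:**
- **Dish position:** the wrist view puts the dish at board (30.5, 3.0) mm and dish_home at (31.8, 3.2) mm, so they agree to about 1.3 mm.
- **Jaw:** the black pad is visible on the dish. The bar is at x ≈ 64 mm; about 63 mm is expected at 0.27 rad.
- **Disagreement:** the side camera's low-confidence reading put the dish at y = +12 mm and home at y = −8.5 mm. I judged this to be the network misplacing a partly covered dish, since the picture shows it seated. The wrist view and the contact force also contradict it.
- **Bottles and flask:** the arm stayed well clear of them and I felt no unexpected contact. I did not re-measure their positions at the end.

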